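# Stand a tipped-over casting on a scanning turntable

### The arm

A 6-joint arm with a two-finger parallel gripper is mounted at the origin on the work surface. World frame = base frame: x ahead of the robot, y to its left, z up, the work surface at z = 0. Lengths are in m, angles in rad, forces in N, time in s.
With the tool pointing down it reaches from about 0.35 to 1 m from the base axis. Payload 7.1 kg.
Tool frame: the origin (TCP) lies between the finger pads; the fingertips stand 22 mm ahead of it and the grasp point (between the pads) lies 3 mm ahead of it; z points along the fingers, y is the line along which they close (so a half turn about z gives the same grasp; the last joint's range is limited). The gripper opens to 85 mm and grips with 20 to 120 N. Pads are 22 mm wide; open, the fingers measure 114 mm over their backs; the gripper's body (76 mm by 85 mm) begins 54 mm behind the grasp point. The pads swing forward as they close: fully open they stand 13 mm farther back than shut.
Start: joints at [-1.321, 0.423, 1.63, -0, 1.089, -0.019], TCP at [0.166, -0.603, 0.253] pointing down, gripper open.
Joint ranges: [-3, 3], [-0.9, 2.11], [0.09, 2.58], [-1.31, 4.45], [0.11, 2.69], [-2.54, 2.54]. Speed limits (rad/s): [2.39, 2.39, 3.01, 3.14, 3.14, 3.14].

### API

Orientations are given as a rotation vector (axis times angle).
In Python, from rig import manip gives the robot as it stands. The module is installed in compiled form; this text tells all that it offers. Calls block until the motion is done:
- manip.move_to(position, orientation): joint-space move of the TCP to a pose.
- manip.servo_line(position, orientation=None, rate=0.15): straight line of the TCP; orientation=None keeps the orientation; rate is the mean speed in m/s.
- manip.set_joints(angles): joint-space move.
- manip.command_gripper(opening, f_grip=None): finger opening in m; f_grip is the grip in N (None keeps the last); returns when the fingers have stopped.
- manip.hold(seconds).
- manip.solve_ik(position, orientation): joint angles nearest the present ones, or None.
- manip.camera(name): name is "side" or "top"; returns a dict with "image" (480x640x3 uint8, red, green, blue), "fx", "fy", "cx", "cy" (pixels), "k1" (the pictures are not rectified: a ray, as slopes to the right and down, at radius r is drawn at 1 + k1 r^2 times it, then the intrinsics apply), "cam_to_world" (4x4, takes a point from camera to world coordinates). Camera axes: x right, y down, z forward; pixel columns grow to the right and rows downward; lengths in m; the calibration is good to about 2 mm. A picture is of the moment at which its call begins. There is no depth.
A pose or a line that the arm cannot do raises manip.IKError and nothing moves.
- manip.sign_off(): hands the job in; it is judged then, once.
Readings, each from a call of its own:
- manip.get_time(): time.
- manip.get_joint_positions(): joint angles.
- manip.get_joint_vel(): joint speeds.
- manip.get_tau(): joint torques, N m.
- manip.get_position(): TCP position.
- manip.get_ee_rot(): TCP orientation.
- manip.get_contact_force(): force on the tool from outside, world axes, zero at the start.
- manip.get_torque(): the same for the moment, N m.
- manip.get_width(): finger opening in m.
- manip.get_grip_force(): force on a finger pad.
Only numpy, scipy, OpenCV 4.12 (cv2) and the standard library are available. Lean on these libraries where they do the work, as an engineer would, in place of code of your own. Each camera call takes 0.05 s, during which the arm holds its last target. There are 200 camera calls.

### The job

First set the turntable's red direction switch to its centre off position, so that the table cannot start; then pick up the cast bracket, which lies tipped over on its hub, and stand it on its two machined feet in the middle of the turntable, without dropping it. Check by touch that it does not rock: press down gently on its narrow toe end (one bolt hole), then on its wide heel end (two bolt holes). Leave the bracket standing there, the switch at off, and the other things on the bench where they are.

Things in the scene. Friction and masses are not known exactly. Their poses are not given: they have to be found in the camera images.
- turntable: Scanning turntable, unplugged and fixed: blue housing, top 80 mm above the bench, with a round black platter (radius 115 mm, top at 105 mm, does not turn). Origin on the bench under the platter's centre; axes x away from the robot, y left, z up (yaw varies). Housing spans x -125..125, y -130..230 mm. The control bay left (+y) of the platter has the switch and, beyond it in +x, a knob and a stop button (30 mm high).
- platter_centre (a point): Centre of the platter on its top face, 105 mm above the bench. A round steel spindle cap of radius 18 mm stands 4 mm proud here: the bracket's feet must straddle it; a foot on the cap makes the bracket rock.
- switch (a joint): Three-position direction switch, a red-sleeved bat swinging left and right (turntable y), rad: 0 = centre, off, upright; +0.35 = leaning to turntable +y, forward; -0.35 = leaning to -y, reverse. It clicks into the three notches: let go within 0.17 rad of upright it snaps to off, beyond that to the end position. Starts at forward. Takes about 3 N at the tip.
- switch_pivot (a point): Pivot of the switch bat, 84 mm above the bench, fixed to the turntable. The steel bush round it reaches 5 mm higher.
- switch_tip (a point): End of the switch bat, 48 mm from the pivot along the bat. The bat is 13 mm thick over its red sleeve (the last 22 mm), 9 mm below that.
- bracket: Cast aluminium bracket, about 0.4 kg. Origin in the plane of the soles under the web; z up when standing, x from heel to toe. Base 140 mm long (x -70..70), y -40..22 mm at the heel, -18..22 at the toe, top 17 mm above the soles. Starts on the bench tipped 0.62 rad (z leans to its +y), resting on its hub and the +y edge of its feet, +y roughly towards the robot.
- web_grip (a point): Where to grip: middle of the bracket's flat upright web, at x 0, y -6, z 56 mm of the bracket. Web faces look along bracket x, 18 mm apart. The web rises from the base to z 76 mm; at that top it spans y -20..4 mm, up to z 50 mm y -33..18. Low ribs beside it reach z 27 mm. Centre of mass at y 8, z 30 mm.
- hub (a point): Centre of the bracket's round hub (axis along bracket x, radius 20 mm, 44 mm long), at y 52, z 46 mm of the bracket, overhanging the base to +y on an arm. Standing, the bracket topples to this side again if let go more than 0.4 rad out of level.
- toe (a point): Top of the base's narrow end, round its single bolt hole, where to press on the toe: x 60, y 2, z 17 mm of the bracket. Below it a machined foot strip 17 mm wide and 8 mm high runs across under the end of the base.
- heel (a point): Top of the base's wide end, between its two bolt holes, where to press on the heel: x -60, y -8, z 17 mm of the bracket. Below it a second foot strip like the toe's; between the feet the base is hollow underneath, 8 mm high.
- spray: White and blue spray can, radius 26 mm, 150 mm tall, upright on the bench; origin at the middle of its underside. Leave alone.
- driver: Screwdriver with yellow handle, 200 mm long, lying on the bench along its x. Leave alone.
- caliper: Digital caliper lying flat, 230 mm along its x, 13 mm high, origin under the middle of its beam. Leave alone.
Mind the look-alikes: they are no part of the job. Several things look just like the bracket: the one meant starts farthest to the robot's left.

How it is judged:
By the outcome, as a careful person would: the job done as asked, in the order asked, and still so for the second after the job is handed in, with the robot touching nothing.
It also fails if it takes over 66 s, if anything falls off the work surface, if the arm or the gripper's body presses on something with over 40 N, if the wrist force passes 120 N, or if a joint passes its speed limit or range.

## Working session

There is one attempt and no reset: what is moved stays moved. The work goes in short steps, each a Python script; the robot and the scene stay as the last script left them, time stands still between calls to the robot, and variables do not carry over. Pictures are saved under pics/ and viewed, at most 10 in all, crops included, and the job is handed in when it is done.

```bash
mkdir -p pics; cat > h.py <<'E'
import numpy as np, cv2
from rig import manip
from scipy.spatial.transform import Rotation as R
def shot(n):
    c=manip.camera(n); return c
def save(c,f,box=None,s=1):
    im=c["image"][:,:,::-1]
    if box: x0,y0,x1,y1=box; im=im[y0:y1,x0:x1]
    cv2.imwrite("pics/"+f,cv2.resize(im,None,fx=s,fy=s,interpolation=cv2.INTER_CUBIC))
def ray(c,u,v):
    x=(u-c["cx"])/c["fx"];y=(v-c["cy"])/c["fy"];a,b=x,y
    for _ in range(20):
        k=1+c["k1"]*(a*a+b*b); a,b=x/k,y/k
    T=np.array(c["cam_to_world"]); d=T[:3,:3]@[a,b,1]; return T[:3,3],d/np.linalg.norm(d)
def onz(c,u,v,z):
    o,d=ray(c,u,v); return o+d*(z-o[2])/d[2]
def tri(c1,p1,c2,p2):
    A=np.zeros((3,3));b=np.zeros(3);rs=[ray(c1,*p1),ray(c2,*p2)]
    for o,d in rs:
        M=np.eye(3)-np.outer(d,d);A+=M;b+=M@o
    X=np.linalg.solve(A,b)
    return X,[np.linalg.norm((np.eye(3)-np.outer(d,d))@(X-o)) for o,d in rs]
def proj(c,P):
    T=np.array(c["cam_to_world"]);q=T[:3,:3].T@(np.array(P)-T[:3,3]);a,b=q[0]/q[2],q[1]/q[2]
    k=1+c["k1"]*(a*a+b*b); return c["fx"]*a*k+c["cx"],c["fy"]*b*k+c["cy"]
E
python3 - <<'E'
from h import *
for n in("top","side"):
    c=shot(n);save(c,n+"0.png",s=1.25);T=np.array(c["cam_to_world"]);print(n,T.round(3).tolist(),c["fx"],c["k1"])
    np.save(n+"0.npy",c,allow_pickle=True)
print(manip.get_ee_rot(),manip.get_time(),manip.get_position())
E
```

```text
top [[-0.017, -0.996, 0.088, 0.412], [-1.0, 0.016, -0.004, -0.045], [0.003, -0.088, -0.996, 1.441], [0.0, 0.0, 0.0, 1.0]] 531.3569302858473 -0.13670651517567256
side [[-0.898, -0.331, 0.291, 0.048], [-0.44, 0.701, -0.56, 0.887], [-0.018, -0.631, -0.775, 1.357], [0.0, 0.0, 0.0, 1.0]] 578.3777644968392 -0.14430446669846414
[-3.11192101e+00 -4.20784168e-01  2.73440784e-04] 0.1 [ 0.16587981 -0.60212005  0.25261733]
```

View pics/top0.png

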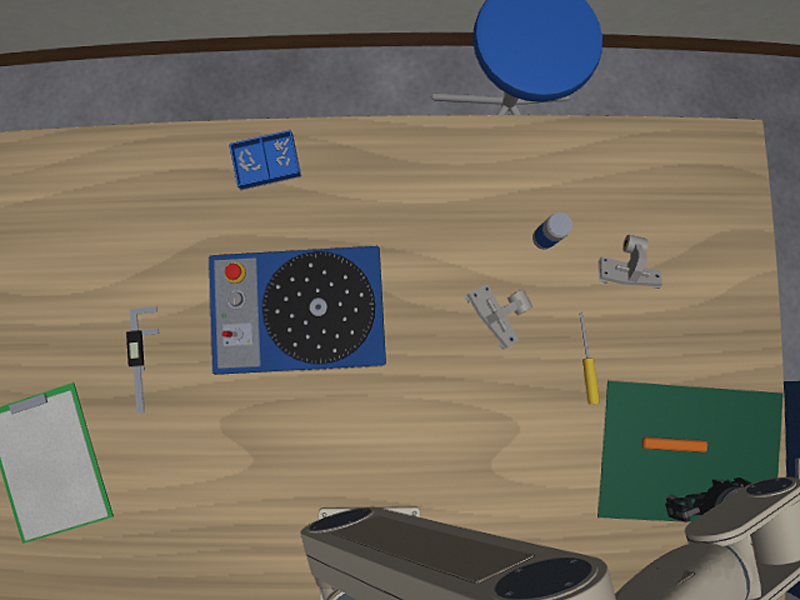

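View pics/side0.png

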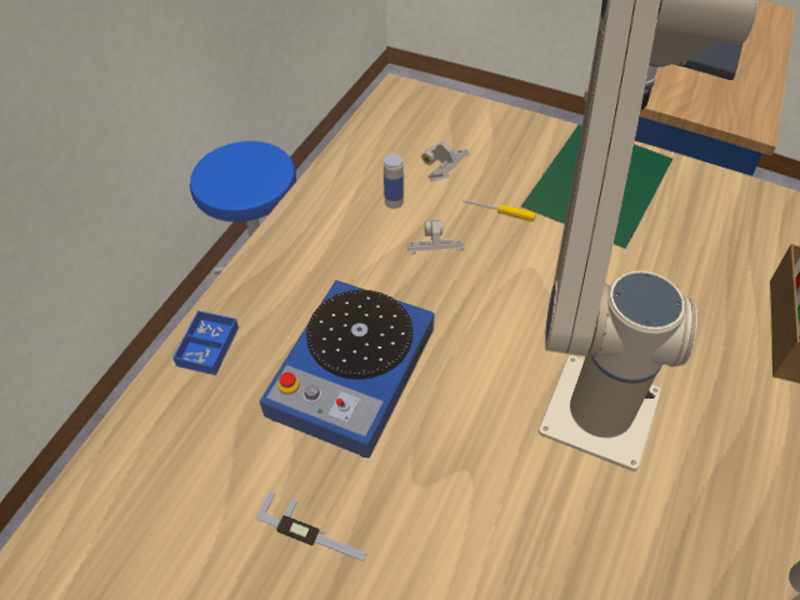

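The top view shows two bracket candidates: A at about (495,315) and B at about (632,262), in the 1.25x picture. A is farther left, but both hubs seem to point away from the robot, which doesn't match the description. I'll enlarge both and check for one hidden by the arm.

```bash
python3 - <<'E'
from h import *
t=np.load("top0.npy",allow_pickle=True).item();s=np.load("side0.npy",allow_pickle=True).item()
def cr(c,b,w,h): return cv2.resize(c["image"][b[1]:b[3],b[0]:b[2],::-1],(w,h),interpolation=cv2.INTER_CUBIC)
a=np.hstack([cr(t,(360,210,440,290),400,300*400//300//1),]) if 0 else None
top=np.hstack([cr(t,(360,215,440,290),400,375*300//375),cr(t,(470,175,550,235),400,300)])
bot=np.hstack([cr(s,(315,165,395,225),400,300),cr(s,(320,100,400,160),400,300)])
cv2.imwrite("pics/crop1.png",np.vstack([top,bot]))
for p in((495,315),(518,302),(632,262),(318,307),(228,334)): print(p,onz(t,p[0]/1.25,p[1]/1.25,0.02).round(3))
E
```

```text
(495, 315) [ 0.515 -0.28   0.02 ]
(518, 302) [ 0.542 -0.331  0.02 ]
(632, 262) [ 0.626 -0.59   0.02 ]
(318, 307) [0.538 0.1   0.02 ]
(228, 334) [0.483 0.296 0.02 ]
```

View pics/crop1.png

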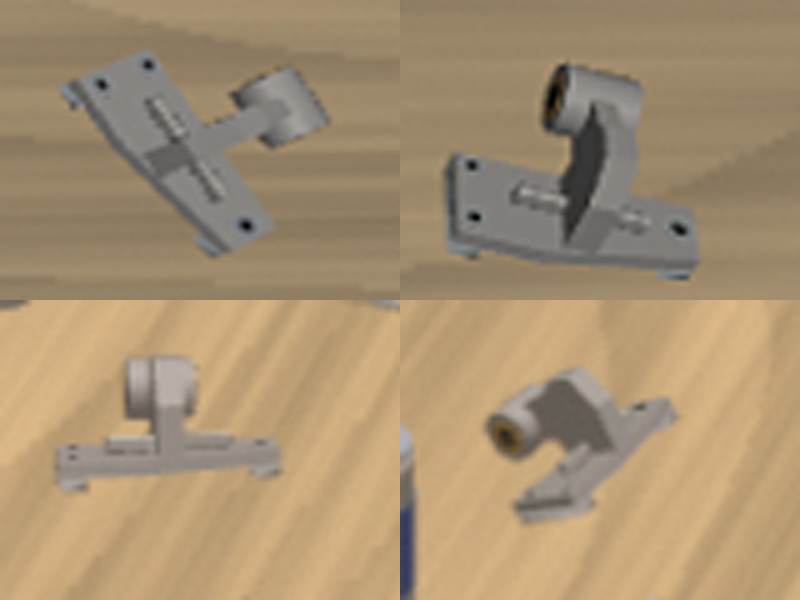

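A and B are both tipped, but their hubs point away from the robot, and the description says +y is towards it. There is also an unexplained grey thing at the edge of the side view, at about (795,577). I'll locate it and shift the arm to uncover the hidden areas.

```bash
python3 - <<'E'
from h import *
t=np.load("top0.npy",allow_pickle=True).item();s=np.load("side0.npy",allow_pickle=True).item()
for p in((795,577),(790,320),(0,599),(799,599),(600,150),(560,350),(650,10)): print("s",p,onz(s,p[0]/1.25,p[1]/1.25,0.0).round(3))
for p in((0,599),(799,599),(400,520),(700,560)): print("t",p,onz(t,p[0]/1.25,p[1]/1.25,0.0).round(3))
q=np.array([0.0,-0.2,1.9,0,1.45,0]); 
rv=R.from_euler('xyz',[np.pi,0,0]).as_rotvec()
j=manip.solve_ik([0.40,0.22,0.38],rv); print(j)
if j is not None: manip.set_joints(j)
print(manip.get_time(),manip.get_position(),manip.get_ee_rot(),manip.get_width())
c=shot("top");np.save("top1.npy",c,allow_pickle=True);d=shot("side");np.save("side1.npy",d,allow_pickle=True)
cv2.imwrite("pics/b1.png",np.vstack([cv2.resize(c["image"][:,:,::-1],(400,300)),cv2.resize(d["image"][:,:,::-1],(400,300))]))
E
```

```text
s (795, 577) [-0.466  0.2    0.   ]
s (790, 320) [-0.366 -0.445  0.   ]
s (0, 599) [0.902 0.906 0.   ]
s (799, 599) [-0.482  0.241  0.   ]
s (600, 150) [ 0.236 -0.855  0.   ]
s (560, 350) [ 0.13  -0.118  0.   ]
s (650, 10) [ 0.274 -1.764  0.   ]
t (0, 599) [-0.118  0.848 -0.   ]
t (799, 599) [-0.157 -0.99   0.   ]
t (400, 520) [ 0.078 -0.068  0.   ]
t (700, 560) [-0.041 -0.736  0.   ]
[ 4.76772835e-01  2.75243690e-02  1.84088971e+00 -4.44089210e-16
  1.27317857e+00  2.04756916e+00]
3.1333 [0.40026983 0.21960695 0.37991251] [ 3.14139358e+00 -1.17613493e-03 -1.75829415e-04] 0.08533160386524051
```

View pics/b1.png

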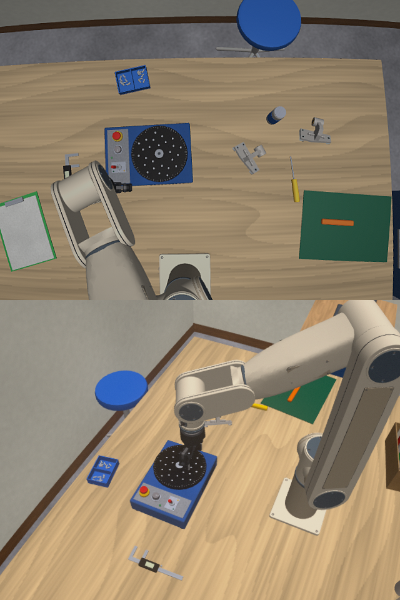

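The bench in front is now fully covered between the two top views, and it shows only A and B. I'll look at the grey object at the right edge of the side view before deciding.

```bash
python3 - <<'E'
from h import *
s=np.load("side0.npy",allow_pickle=True).item();t=np.load("top0.npy",allow_pickle=True).item();t1=np.load("top1.npy",allow_pickle=True).item()
im=s["image"]
print(im[446:480:3,626:640:2].tolist()[4]); print("bracket A col",im[190:200:3,345:352:3].tolist())
a=cv2.resize(im[440:480,586:640,::-1],(400,296),interpolation=cv2.INTER_CUBIC)
b=cv2.resize(im[240:390,560:640,::-1],(160,296))
# zoom of A & B in new top for tilt
e=cv2.resize(t["image"][400:480,0:100,::-1],(240,296))
cv2.imwrite("pics/edge.png",np.hstack([a,b,e]))
E
```

```text
[[184, 156, 111], [183, 154, 113], [193, 162, 117], [82, 75, 68], [85, 77, 72], [84, 75, 69], [86, 78, 73]]
bracket A col [[[114, 104, 89], [147, 138, 130], [163, 148, 130]], [[153, 144, 135], [147, 139, 130], [146, 140, 130]], [[156, 145, 138], [147, 139, 131], [147, 140, 131]], [[147, 140, 130], [158, 143, 126], [171, 150, 124]]]
```

View pics/edge.png

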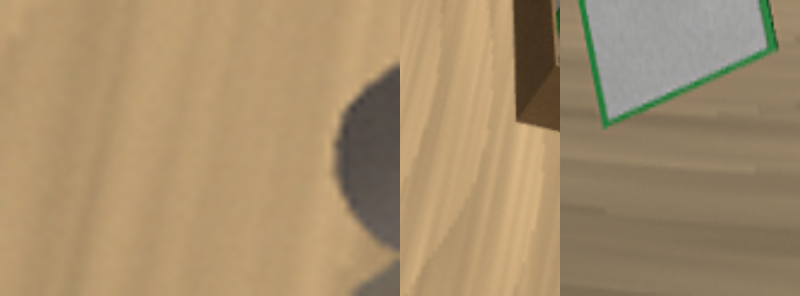

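The edge object is dark and round (black cups, likely headphones), so it isn't a bracket. The candidates are A at (495,315) and B at (632,262) in the 1.25x picture. A is at y ≈ -0.28 and B at y ≈ -0.59. A is farthest left, and its crop shows it tipped onto its hub, so A is the one. Next I'll measure the turntable, the switch and A.

```bash
cat > m.py <<'E'
from h import *
t=np.load("top0.npy",allow_pickle=True).item();s=np.load("side0.npy",allow_pickle=True).item()
def blobs(c,kind,box):
    im=cv2.cvtColor(c["image"],cv2.COLOR_RGB2HSV);H,S,V=[im[...,i].astype(int) for i in range(3)]
    m={"red":((H<8)|(H>172))&(S>140)&(V>70),"blue":(H>100)&(H<125)&(S>120)}[kind].astype(np.uint8)
    k=np.zeros_like(m);x0,y0,x1,y1=box;k[y0:y1,x0:x1]=1;m*=k
    n,l,st,ce=cv2.connectedComponentsWithStats(m); return [(ce[i],st[i]) for i in range(1,n) if st[i][4]>8],l
for n,c,b in(("top",t,(160,190,320,310)),("side",s,(190,210,360,380))):
    for ce,st in blobs(c,"red",b)[0]: print(n,ce.round(1),st)
# turntable yaw
bl,l=blobs(t,"blue",(150,180,330,320));i=max(range(len(bl)),key=lambda i:bl[i][1][4])
pts=np.argwhere(l>0)[:,::-1]; rc=cv2.boxPoints(cv2.minAreaRect(pts.astype(np.float32)));print(rc)
W=np.array([onz(t,*p,0.08) for p in rc]);print("corners",W.round(3));e=W-np.roll(W,1,0);print(np.degrees(np.arctan2(e[:,1],e[:,0])).round(2),np.linalg.norm(e,axis=1))
P,r=tri(t,(318/1.25,307/1.25),s,(359/1.25,330/1.25));print("cap",P,r,onz(t,318/1.25,307/1.25,.109))
toe=onz(t,409,271.2,.0255);h=onz(t,385,233.7,.0312);print("toe",toe,"heel",h,np.linalg.norm(toe-h))
# hub axis mid top crop approx (281,106)
print("hubtop",onz(t,360+281/5,215+106/4,.03))
E
python3 m.py
python3 - <<'E'
from h import *
t=np.load("top0.npy",allow_pickle=True).item();s=np.load("side0.npy",allow_pickle=True).item()
a=cv2.resize(t["image"][205:305,165:315,::-1],(792,528),interpolation=cv2.INTER_CUBIC);cv2.imwrite("pics/tt.png",a)
E
```

```text
top [185.9 216.7] [180 211  13  13 126]
top [181.4 266.7] [178 265   8   4  29]
side [229.5 303.1] [224 298  12  11 111]
side [271.3 321.2] [269 319   6   5  22]
[[164.89232 204.06154]
 [302.80002 196.40001]
 [308.0923  291.66156]
 [170.1846  299.32306]]
corners [[ 0.646  0.329  0.08 ]
 [ 0.659 -0.032  0.08 ]
 [ 0.412 -0.042  0.08 ]
 [ 0.397  0.314  0.08 ]]
[   3.59  -87.92 -177.74   92.41] [0.24871234 0.36149095 0.24659863 0.35572164]
cap [0.531388   0.09230701 0.10278788] [np.float64(0.0007363223090323325), np.float64(0.000736322309032163)] [0.53014927 0.09138992 0.109     ]
toe [ 0.46198127 -0.31272891  0.0255    ] heel [ 0.56329154 -0.2501065   0.0312    ] 0.11923852884060647
hubtop [ 0.54108057 -0.33393896  0.03      ]
```

View pics/tt.png

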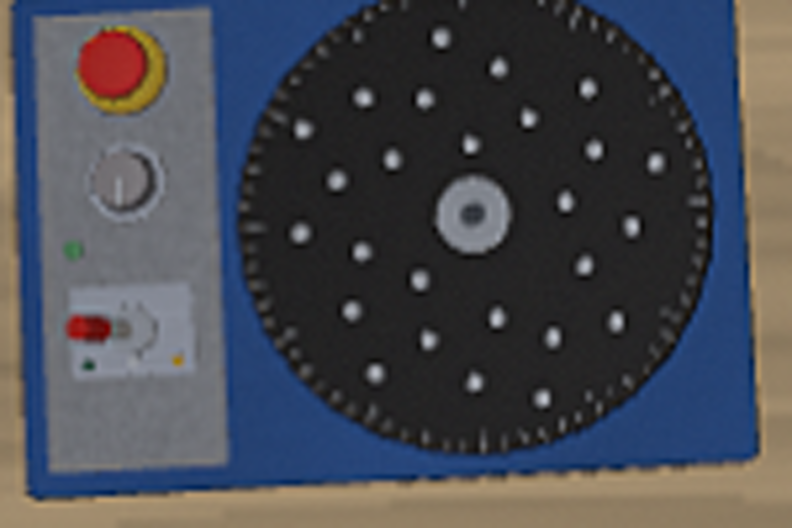

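```bash
cat > g.py <<'E'
from h import *
t=np.load("top0.npy",allow_pickle=True).item();s=np.load("side0.npy",allow_pickle=True).item()
yt=np.radians(2.6);TX=np.array([np.cos(yt),np.sin(yt),0]);TY=np.array([-np.sin(yt),np.cos(yt),0])
C=np.array([.5305,.0915,.105])
sl,res=tri(t,(181.4,266.7),s,(271.3,321.2))
piv=onz(t,191.5,267.5,.089)
toe=onz(t,409,271.2,.0255);heel=onz(t,385,233.7,.0312)
d=(toe-heel)[:2];a=np.arctan2(d[1],d[0])-np.arctan2(.0081,.120)
xb=np.array([np.cos(a),np.sin(a),0]);hb=np.array([-xb[1],xb[0],0]);up=np.array([0,0,1.])
def bp(x,y,z,T=.62): # point of tipped bracket
    cT,sT=np.cos(T),np.sin(T);return E0+x*xb+hb*((y-.022)*cT+z*sT)+up*(-(y-.022)*sT+z*cT)
E0=np.zeros(3);E0=(toe-bp(.06,.002,.017)+heel-bp(-.06,-.008,.017))/2;E0[2]=0
zb=hb*np.sin(.62)+up*np.cos(.62)
def rot(z,y):
    x=np.cross(y,z);return R.from_matrix(np.c_[x,y,z]).as_rotvec()
E
python3 - <<'E'
from g import *
print("sleeve",sl,res,"->pivot",sl-TY*.0127,"bush",piv);print("xb",xb,"deg",np.degrees(a),"grip",bp(0,-.006,.056),"hub",bp(0,.052,.046),tri(t,(360+281/5,215+106/4),s,(315+160/5,165+85/5)))
G=bp(0,-.006,.056)
for T in(.62,.4,.2,0):
  z=-(hb*np.sin(T)+up*np.cos(T))
  for sg in(1,-1):
    o=rot(z,sg*xb);print("pick",T,sg,[None if (j:=manip.solve_ik(G-z*k,o)) is None else j.round(2).tolist() for k in(.003,.1)])
for yaw in range(-180,180,30):
  y=np.array([np.cos(np.radians(yaw)),np.sin(np.radians(yaw)),0])
  j=manip.solve_ik(C+[0,0,.06],rot(-up,y));print("place",yaw,None if j is None else j.round(2))
for sg in(1,-1):
  j=manip.solve_ik([.483,.283,.122],rot(-up,sg*TY));print("sw",j)
E
```

```text
sleeve [0.47983334 0.27527055 0.11780216] [np.float64(0.0006526299011644002), np.float64(0.0006526299011642674)] ->pivot [0.48040945 0.26258362 0.11780216] bush [0.47828637 0.25569459 0.089     ]
xb [-0.88409503 -0.46730716  0.        ] deg -152.14036023763032 grip [ 0.52208476 -0.29929299  0.06184618] hub [ 0.54142875 -0.33588975  0.02000735] (array([ 0.54238129, -0.33644692,  0.01748663]), [np.float64(0.0001630484712605256), np.float64(0.00016304847126051458)])
pick 0.62 1 [[-0.65, 0.88, 1.42, 0.25, 1.43, 1.89], [-0.68, 0.84, 1.27, 0.23, 1.61, 1.91]]
pick 0.62 -1 [[-0.65, 0.88, 1.42, 0.25, 1.43, -1.25], [-0.68, 0.84, 1.27, 0.23, 1.61, -1.23]]
pick 0.4 1 [[-0.62, 0.78, 1.54, 0.19, 1.18, 1.93], [-0.64, 0.71, 1.44, 0.17, 1.36, 1.94]]
pick 0.4 -1 [[-0.62, 0.78, 1.54, 0.19, 1.18, -1.21], [-0.64, 0.71, 1.44, 0.17, 1.36, -1.2]]
pick 0.2 1 [[-0.58, 0.71, 1.66, 0.12, 0.95, 1.99], [-0.6, 0.6, 1.59, 0.1, 1.13, 2.0]]
pick 0.2 -1 [[-0.58, 0.71, 1.66, 0.12, 0.95, -1.15], [-0.6, 0.6, 1.59, 0.1, 1.13, -1.14]]
pick 0 1 [[-0.54, 0.65, 1.77, -0.0, 0.72, 2.12], [-0.54, 0.51, 1.74, -0.0, 0.89, 2.12]]
pick 0 -1 [[-0.54, 0.65, 1.77, -0.0, 0.72, -1.03], [-0.54, 0.51, 1.74, -0.0, 0.89, -1.03]]
place -180 None
place -150 None
place -120 [ 0.15  0.42  1.88 -0.    0.84  2.24]
place -90 [ 0.15  0.42  1.88 -0.    0.84  1.72]
place -60 [ 0.15  0.42  1.88 -0.    0.84  1.2 ]
place -30 [0.15 0.42 1.88 0.   0.84 0.67]
place 0 [ 0.15  0.42  1.88 -0.    0.84  0.15]
place 30 [ 0.15  0.42  1.88  0.    0.84 -0.37]
place 60 [ 0.15  0.42  1.88 -0.    0.84 -0.9 ]
place 90 [ 0.15  0.42  1.88 -0.    0.84 -1.42]
place 120 [ 0.15  0.42  1.88 -0.    0.84 -1.95]
place 150 [ 0.15  0.42  1.88  0.    0.84 -2.47]
sw [ 5.08744084e-01  5.14493378e-01  1.85545857e+00 -4.44089210e-16
  7.71640708e-01 -1.10743080e+00]
sw [ 5.08744084e-01  5.14493378e-01  1.85545857e+00 -4.44089210e-16
  7.71640708e-01  2.03416185e+00]
```

```bash
python3 - <<'E'
from g import *
p=np.array([.479,.260,0])-TY*0;o=rot(-up,-TY)
manip.command_gripper(.07,20)
manip.move_to(p+[0,0,.19],o);manip.servo_line(p+[0,0,.122],rate=.08)
print("f",manip.get_contact_force(),manip.get_time())
manip.command_gripper(.013,20);print(manip.get_width(),manip.get_grip_force(),manip.get_contact_force(),manip.get_position())
manip.command_gripper(.06);manip.servo_line(p+[0,0,.2],rate=.15)
G=bp(0,-.006,.056);po=rot(-zb,-xb)
for sg in(1,-1): print(manip.solve_ik(G+zb*.12,rot(-zb,sg*xb)))
manip.command_gripper(.07)
j=manip.solve_ik(G+zb*.12,rot(-zb,xb))
manip.move_to([.45,-.05,.35],rot(-up,-TY)) 
manip.set_joints(j);print(manip.get_position(),manip.get_time())
c=shot("top");np.save("top2.npy",c,allow_pickle=True);d=shot("side");np.save("side2.npy",d,allow_pickle=True)
A=[cv2.resize(c["image"][240:300,160:240,::-1],(400,300)),cv2.resize(d["image"][280:350,230:310,::-1],(400,300)),
cv2.resize(c["image"][190:310,320:480,::-1],(400,300)),cv2.resize(d["image"][120:240,280:440,::-1],(400,300))]
cv2.imwrite("pics/c2.png",np.vstack([np.hstack(A[:2]),np.hstack(A[2:])]))
E
```

```text
f [-0.2569689   0.11790643  0.09671977] 5.3917
0.013180255056630357 9.452565684914589 [-1.7893813   5.96380543  2.80636282] [0.47928698 0.2609187  0.1224788 ]
[-0.68940279  0.84059378  1.23259802  0.2262793   1.64896688  1.91602696]
[-0.68940279  0.84059378  1.23259802  0.2262793   1.64896688 -1.22556569]
[ 0.55556311 -0.35983608  0.16055639] 10.1167
```

View pics/c2.png

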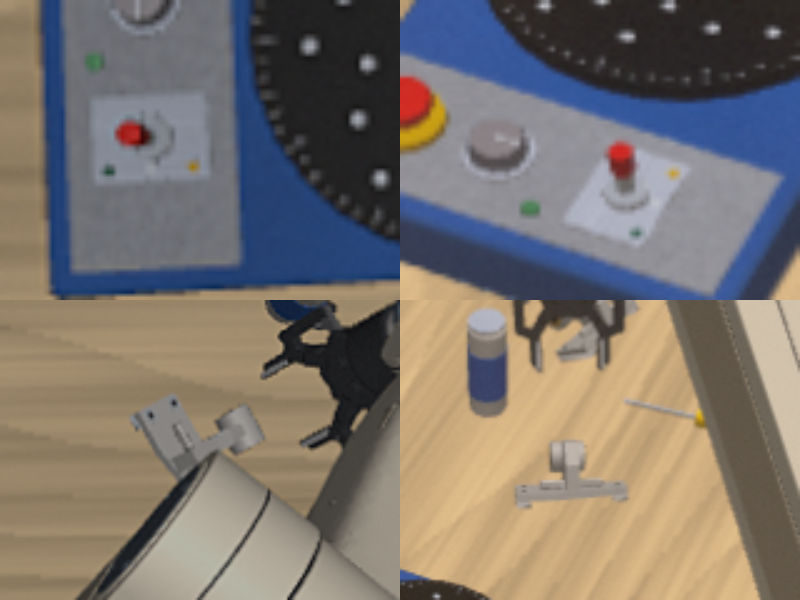

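The switch now stands upright at off: the sleeve is over the bush in the side crop, and its small lean in the top crop matches perspective. The gripper is lined up over bracket A, so I'll grasp and lift.

```bash
python3 - <<'E'
from g import *
G=bp(0,-.006,.056)
manip.servo_line(G+zb*.003,rate=.08);print(manip.get_contact_force().round(1),manip.get_position()-(G+zb*.003))
manip.command_gripper(.012,80);print(manip.get_width(),manip.get_grip_force(),manip.get_contact_force().round(1))
manip.servo_line(G+zb*.003+[0,0,.12],rate=.1);manip.hold(.3)
print(manip.get_width(),manip.get_contact_force().round(1),manip.get_torque().round(2),manip.get_time())
# to above the platter, tool vertical
for yaw in (-150,-130,-110,-90):
  y=np.array([np.cos(np.radians(yaw)),np.sin(np.radians(yaw)),0]);j=manip.solve_ik(C+[0,0,.22],rot(-up,y));print(yaw,j)
y=np.array([np.cos(np.radians(-90)),np.sin(np.radians(-90)),0]);yb=np.array([-y[1],y[0],0])
# tool y = bracket x; web_grip at bracket y=-.006
manip.move_to(C-.006*yb+[0,0,.059+.08],rot(-up,y));manip.hold(.3)
print(manip.get_position(),manip.get_width(),manip.get_time())
c=shot("top");np.save("top3.npy",c,allow_pickle=True);d=shot("side");np.save("side3.npy",d,allow_pickle=True)
cv2.imwrite("pics/d3.png",np.hstack([cv2.resize(c["image"][180:320,160:340,::-1],(400,311)),cv2.resize(d["image"][170:310,210:370,::-1],(400,350))[:311]]))
E
```

```text
[-0.1  0.1  0.5] [ 0.00033665 -0.00041179  0.00039677]
0.01715424543047555 77.94055223464966 [0.2 0.4 3.4]
0.017111764085697083 [ 0.1  0.8 -3.2] [-0.49 -0.24 -0.04] 14.0
-150 None
-130 [ 1.48691260e-01  2.15929573e-01  1.75057973e+00 -4.44089210e-16
  1.17508335e+00  2.41761929e+00]
-110 [ 1.48691260e-01  2.15929573e-01  1.75057973e+00 -4.44089210e-16
  1.17508335e+00  2.06855344e+00]
-90 [ 1.48691260e-01  2.15929573e-01  1.75057973e+00 -4.44089210e-16
  1.17508335e+00  1.71948759e+00]
[0.52472579 0.09078706 0.24371112] 0.016925116092872745 15.7667
```

View pics/d3.png

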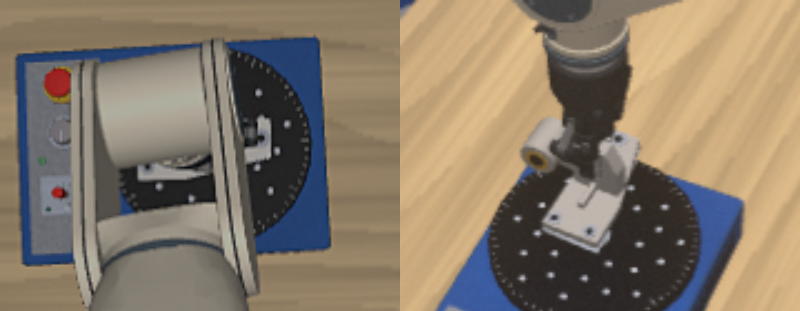

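The bracket is held level above the platter, with the heel to the left, the toe to the right and the hub away from the robot. I'll lower it until it makes contact.

```bash
python3 - <<'E'
from g import *
p=manip.get_position();p=np.array([C[0]-.006,C[1],0])
f0=manip.get_contact_force()[2]
manip.servo_line(p+[0,0,.174],rate=.08);z=.174
while z>.155:
    z-=.001;manip.servo_line(p+[0,0,z],rate=.02);f=manip.get_contact_force()
    if f[2]-f0>7: break
print("contact z",z,manip.get_position(),f.round(1),f0,manip.get_torque().round(2),manip.get_time())
manip.command_gripper(.012,20);manip.hold(.2)
print(manip.get_contact_force().round(1),manip.get_torque().round(2))
manip.command_gripper(.045);manip.hold(.3);print(manip.get_contact_force().round(1))
q=manip.get_position();manip.servo_line([q[0],q[1],.30],rate=.15)
manip.move_to([.38,-.2,.35],rot(-up,[0,-1,0]));print(manip.get_time())
c=shot("top");np.save("top4.npy",c,allow_pickle=True);d=shot("side");np.save("side4.npy",d,allow_pickle=True)
cv2.imwrite("pics/e4.png",np.hstack([cv2.resize(c["image"][190:300,170:310,::-1],None,fx=2.85,fy=2.85,interpolation=2),cv2.resize(d["image"][190:300,220:360,::-1],None,fx=2.85,fy=2.85,interpolation=2)]))
E
```

```text
contact z 0.16499999999999998 [0.52479474 0.09153045 0.16592375] [-1.6 -0.5  6. ] -3.045663603411219 [-0.02  0.6   0.02] 19.1417
[-1.8 -0.9  6.9] [-0.07  0.65 -0.06]
[0.9 0.2 0.4]
22.5417
```

View pics/e4.png

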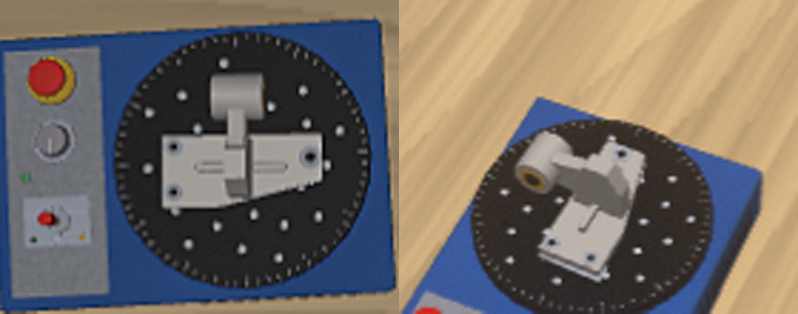

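The bracket is standing on the platter. I'll check its centring, then press the toe and the heel.

```bash
python3 - <<'E'
from g import *
c=np.load("top4.npy",allow_pickle=True).item()
toe=onz(c,278.8,245.1,.122);h1=onz(c,230.7,241.6,.122);h2=onz(c,231.1,257,.122);heel=(h1+h2)/2
x=toe-heel;L=np.linalg.norm(x);print("toe",toe,"heel",heel,L)
a=np.arctan2(x[1],x[0])-np.arctan2(.01,.12);bx=np.array([np.cos(a),np.sin(a),0]);by=np.array([-bx[1],bx[0],0])
O=(toe+heel)/2+.003*by;print("origin-C",O-C,np.degrees(a))
toeP=O+.06*bx+.002*by;heelP=O-.06*bx-.008*by
o=rot(-up,bx);manip.command_gripper(0,40)
for n,P in(("toe",toeP),("heel",heelP)):
    manip.move_to([P[0],P[1],.22],o);manip.hold(.2);f0=manip.get_contact_force()[2]
    z=.150;manip.servo_line([P[0],P[1],z],rate=.08);log=[]
    while z>.130:
        z-=.0005;manip.servo_line([P[0],P[1],z],rate=.02);f=manip.get_contact_force()[2]-f0
        if f>1: log.append((round(manip.get_position()[2],4),round(f,1)))
        if f>8: break
    manip.hold(.5);print(n,z,log,manip.get_contact_force().round(1),manip.get_position().round(4))
    manip.servo_line([P[0],P[1],.22],rate=.12)
    print(manip.get_time())
manip.move_to([.38,-.2,.35],rot(-up,[0,-1,0]));manip.hold(.3);print(manip.get_time())
c=shot("top");d=shot("side");np.save("top5.npy",c,allow_pickle=True)
cv2.imwrite("pics/f5.png",np.hstack([cv2.resize(c["image"][190:300,170:310,::-1],None,fx=2.85,fy=2.85,interpolation=2),cv2.resize(d["image"][230:340,200:340,::-1],None,fx=2.85,fy=2.85,interpolation=2)]))
E
```

```text
toe [0.52923997 0.02912334 0.122     ] heel [0.52071192 0.14899856 0.122     ] 0.12017818656512981
origin-C [-0.00252427 -0.00247541  0.017     ] -90.69441723518301
toe 0.143 [(np.float64(0.1441), np.float64(5.5)), (np.float64(0.144), np.float64(10.6))] [-4.4  0.1 10.9] [0.5293 0.029  0.144 ]
30.3167
heel 0.143 [(np.float64(0.1441), np.float64(1.3)), (np.float64(0.1441), np.float64(7.3)), (np.float64(0.144), np.float64(11.5))] [-2.5 -1.1 12.1] [0.5208 0.1492 0.144 ]
36.8833
38.6583
```

View pics/f5.png

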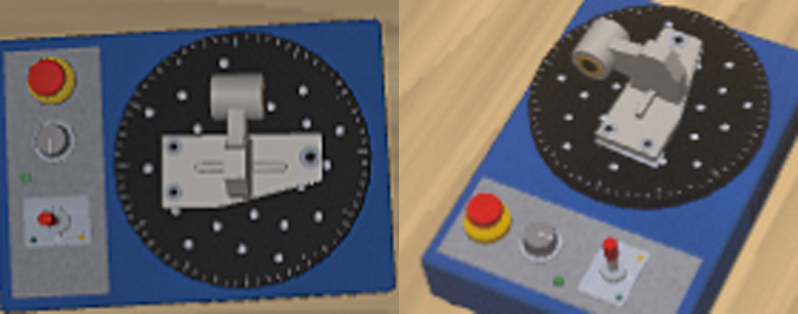

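The bracket hasn't moved: its pixels match the previous picture. Toe and heel both stopped the fingers at the same height (TCP 0.144 m at about 11 N), so it doesn't rock. The switch is upright, so I'll hand in.

```bash
python3 -c "
from rig import manip
print(manip.sign_off())"
```

```text
the job is handed in; nothing more can be done
None
```

The switch is at off and the bracket stands within about 4 mm of the platter's centre, with no rocking when pressed at toe and heel; the job is handed in at about 39 s, and I took the leftmost bracket although its hub pointed away from the robot, not towards it as the task says.

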